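Set out the gauge and hold the parts box open

TASK

Get the gauging place ready for a colleague: lay the steel gauge block flat, centred and lengthwise on the narrow raised rest and let go of it, then lift the lid of the blue parts box by its black bar to 45 degrees (the red mark on the box's angle quadrant). The lid springs shut by itself, so finish while still gripping the bar with the lid held still at 45 degrees, so that the colleague can take clips out; do not let go of it. Leave the standing punch, the standing bolt and the loose clip behind the work where they are.

Things in the scene. Friction and masses are not known exactly. Their poses are not given: they have to be found in the camera images.
- gauge_block: Steel go/no-go gauge with two slots, a flat bar 22 mm (its x) by 56 mm (its y) by 12 mm high (its z), about 0.12 kg, lying flat on the table. Origin at the centre of its underside. Grip it across the 22 mm width (fingers closing along its x).
- gauge_rest: Fixed stand for the gauge: dark steel foot 60 x 50 x 8 mm, round stem, narrow flat head 14 mm (its x) by 40 mm (its y), rubber top 60 mm above the table. Origin at the centre of the underside. The gauge lies on the head with its long axis along the rest's y, overhanging 4 mm on each long side and 8 mm at each end.
- rest_top (a point): Centre of the top face of the rest's head, 60 mm above the table; axes as the rest's. The gauge's origin belongs here.
- parts_box: Fixed blue open box, 120 x 120 mm, 65 mm high, clips inside; hinged lid (clear pane in a 6 mm aluminium frame) on top. Origin at the centre of the underside, z up. The hinge runs along the box's x on its -y side; the grip bar is on the +y side. A thin steel quadrant (radius 55 mm about the hinge) on the box's -x side has a red mark at 45 degrees.
- lid_hinge (a point): Point on the hinge axis, in the middle of the lid's width: 66 mm towards the box's -y from its centre, 67.5 mm above the table. Axes as the box's. The lid turns about this point's x axis.
- lid_bar (a point): Middle of the black round grip bar, 10 mm diameter, 90 mm long, on two thin arms (82 mm apart) beyond the lid's free edge. Site axes turn with the lid, x along the bar; 166 mm from the hinge axis, in the lid's middle plane (67.5 mm above the table when shut). 31 mm free gap to the lid's edge; open beyond and below: grip it from above, fingers closing across it; it turns between the fingers as the lid rises.
- lid (a joint): Angle of the lid, rad: 0 shut, growing as the bar is lifted (limit 1.6), 0.785 = 45 degrees. Weight and spring pull it shut; about 3 N upward at the bar holds it.
- spare_punch: Bystander: dark steel punch standing upright, 16 mm diameter, 53 mm high; origin at the centre of its foot.
- bolt_1: Bystander: bolt standing on its head, 13 x 15 x 36 mm; origin at the centre of its underside.
- clip_1: Bystander: black moulded clip lying on the table, 46 x 67 x 28 mm; origin at the centre of its underside.

How it is judged:
By the outcome, as a careful person would: the job done as asked, in the order asked, and still so for the second after the job is handed in, while the arm keeps its last pose, push and grip.
It also fails if it takes over 50 s, if anything falls off the work surface, if the arm or the gripper's body presses on something with over 40 N, if the wrist force passes 120 N, or if a joint passes its speed limit or range.

ROBOT

A 6-joint arm with a two-finger parallel gripper is mounted at the origin on a cart in front of the work surface, level with it; the furniture and walls round the work are solid. World frame = base frame: x ahead of the robot, y to its left, z up, the work surface at z = 0. Lengths are in m, angles in rad, forces in N, time in s.
With the tool pointing down it reaches from about 0.375 to 0.9 m from the base axis. Payload 3.1 kg.
Tool frame: the origin (TCP) lies at the centre of the arm's flange, where the gripper is bolted on; the fingertips stand 173 mm ahead of it and the grasp point (between the pads) lies 155 mm ahead of it; z points along the fingers, y is the line along which they close (so a half turn about z gives the same grasp; the last joint's range is limited). The gripper opens to 85 mm and grips with 20 to 120 N. Pads are 22 mm wide; open, the fingers measure 114 mm over their backs; the gripper's body (76 mm by 85 mm) begins 54 mm behind the grasp point. The pads swing forward as they close: fully open they stand 13 mm farther back than shut.
Start: joints at [0.921, 0.527, 1.433, -0, 1.181, -0.178], TCP at [0.283, 0.557, 0.405] pointing down, gripper open.
Joint ranges: [-3.08, 3.08], [-0.75, 2.2], [0.22, 2.44], [-1.43, 4.57], [0, 2.65], [-2.85, 2.85]. Speed limits (rad/s): [2.79, 2.79, 3.14, 3.14, 3.14, 3.14].

INTERFACE

Orientations are given as [roll, pitch, yaw] about the fixed x, y, z axes, in that order (R = Rz(yaw) Ry(pitch) Rx(roll)).
In Python, from station import manip gives the robot as it stands.
- The arm moves only by the shell command python3 -m inch 'ROWS' [FORCE]. ROWS is JSON, a list of rows, each a list of 5 numbers: the shift along the tool's x, y, z in m, then the turn about the tool's z in degrees, then the gripper's target within -1 to 1 (fully open at 1, half-way at 0, shut at -1). In form: [[dx, dy, dz, turn, jaw], ...]. A call has 1 to 20 rows; each row is the pose to reach, as a shift and turn from the pose commanded when the call began, along the tool's axes at that moment; what a row does not reach only later rows make up. A row lasts 1/12 s, in which the tool goes at most 41.7 mm and 7.16 degrees, less where a joint would pass 70% of its speed; a pose out of reach is approached as far as the arm can. A call with a gripper value outside its range is refused whole. The fingers move at their own pace and stop on an object; FORCE is the grip in N (left out, the last holds). Time passes only in rows, so rows that repeat a pose let the fingers close. It gives the time, the measured TCP pose, the force, the opening and the grip force at its end, in the units of the state.
- manip.get_obs(): the state, without advancing time (a new reading comes with each control period).
- manip.read_camera(name): name is "scene" or "top" or "wrist"; returns (picture, depth): 420x560x3 uint8, blue, green, red; 420x560 float32, m along the optical axis (not along the pixel's ray), 0 where there is no reading.
- manip.get_calibration(name): a dict with "K" (3x3 intrinsics, pixels), "R" (3x3) and "t" (3): a world point X has camera coordinates R X + t. Camera axes: x right, y down, z forward; pixel columns grow to the right and rows downward; lengths in m; the calibration is good to about 2 mm. A picture is of the moment at which its call begins: read the wrist's pose just before it. get_calibration takes no time and is no camera call; for the wrist camera it gives the pose at the moment of the call.
- manip.sign_off(): hands the job in; it is judged then, once.
The state is a dict: "time": time; "joint_pos": joint angles; "joint_velocities": joint speeds; "effort": joint torques, N m; "tcp_pos": TCP position; "tool_rot": TCP orientation; "ft_force": force on the tool from outside, world axes, zero at the start; "moment": the same for the moment, N m; "width": opening from 0.0 (shut) to 1.0 (fully open); "grasp_force": force on a finger pad.
Only numpy, scipy, OpenCV 4.12 (cv2) and the standard library are available. Lean on these libraries where they do the work, as an engineer would, in place of code of your own. Each camera call takes 0.05 s, during which the arm holds its last target. There are 200 camera calls.

## Working session

There is one attempt and no reset: what is moved stays moved. The work goes in short steps, Python scripts to look and compute and a shell command to move; the robot and the scene stay as the last step left them, time stands still between calls to the robot, and variables do not carry over. Pictures are saved under pics/ and viewed, at most 10 in all, crops included, and the job is handed in when it is done.

```bash
ls; mkdir -p pics
python3 - <<'E'
from station import manip
import cv2,numpy as np
for n in("top","scene"):
    p,d=manip.read_camera(n); c=manip.get_calibration(n)
    np.savez(f"pics/{n}0.npz",p=p,d=d,**c); cv2.imwrite(f"pics/{n}0.png",p)
    print(n,c,d.min(),d.max())
print(manip.get_obs())
E
```

```text
pics
top {'K': array([[461.2478296 ,   0.        , 282.77237013],
       [  0.        , 461.2478296 , 207.64722648],
       [  0.        ,   0.        ,   1.        ]]), 'R': array([[-0.01127546, -0.99989817,  0.00874678],
       [-0.98250198,  0.00945212, -0.18601214],
       [ 0.18591053, -0.0106911 , -0.98250851]]), 't': array([0.00844035, 0.50417415, 1.14738153])} 0.0 2.2304578
scene {'K': array([[392.4716582 ,   0.        , 283.80593822],
       [  0.        , 392.4716582 , 209.76916114],
       [  0.        ,   0.        ,   1.        ]]), 'R': array([[ 0.91251069, -0.40903659, -0.00364766],
       [-0.20158364, -0.44191341, -0.87411474],
       [ 0.35593296,  0.79837435, -0.4857058 ]]), 't': array([-0.45184959,  0.19226671,  0.70545096])} 0.0 3.735157
{'time': 0.1, 'joint_pos': array([ 9.21499402e-01,  5.28378196e-01,  1.43375329e+00, -3.08321404e-05,
        1.18141382e+00, -1.78475051e-01]), 'joint_velocities': array([-0.0006945 , -0.00077016, -0.00383142, -0.00056997, -0.00135529,
        0.00047564]), 'effort': array([-8.36478193e-07, -4.43302202e+01, -1.78588861e+01, -2.48131182e-04,
        3.84370724e-03,  1.09461914e-05]), 'tcp_pos': array([0.28328871, 0.55677098, 0.40383472]), 'tool_rot': array([-3.13966596e+00, -3.18604304e-04,  2.67078220e+00]), 'ft_force': array([ 0.47358303,  0.00265078, -0.30058219]), 'moment': array([ 0.00690957,  0.01354024, -0.03127499]), 'grasp_force': 0.0, 'width': 0.9996961393916419}
```

View pics/top0.png

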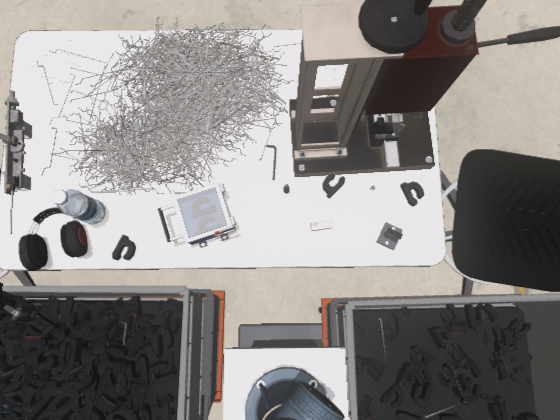

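View pics/scene0.png

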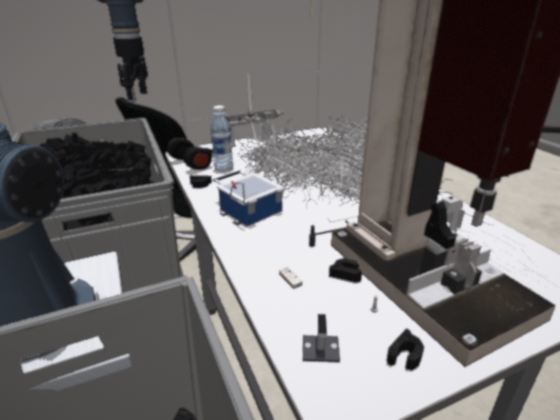

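```bash
cat > h.py <<'E'
import numpy as np,cv2
def load(n):
    return dict(np.load(f"pics/{n}.npz"))
def ray(c,uv,z):
    "pixel(s) -> world points on plane height z"
    uv=np.atleast_2d(np.array(uv,float)); d=np.c_[uv,np.ones(len(uv))]@np.linalg.inv(c["K"]).T@c["R"]
    o=-c["R"].T@c["t"]; return o+d*((z-o[2])/d[:,2:])
def cloud(c):
    v,u=np.mgrid[:420,:560]; d=c["d"][...,None]
    return (np.dstack([u,v,np.ones_like(u)])@np.linalg.inv(c["K"]).T*d-c["t"])@c["R"]
E
python3 - <<'E'
from h import *
c=load("top0"); p=c["p"]
a=cv2.resize(p[175:255,145:255],None,fx=5,fy=5,interpolation=cv2.INTER_CUBIC)
b=cv2.resize(p[175:255,275:425],None,fx=5,fy=5,interpolation=cv2.INTER_CUBIC)[:, :750]
cv2.imwrite("pics/a.png",a);cv2.imwrite("pics/b.png",b)
W=cloud(c)
for n,uv in dict(gauge=(321,225),rest=(390,236),box=(200,215),punch=(286,188),clip=(333,185),bolt=(373,187),bar=(166,225)).items():
    print(n,W[uv[1],uv[0]].round(3),ray(c,uv,0).round(3))
E
```

```text
gauge [ 0.462 -0.098  0.016] [[ 0.465 -0.099  0.   ]]
rest [ 0.429 -0.274  0.036] [[ 0.433 -0.283  0.   ]]
box [0.483 0.213 0.07 ] [[0.495 0.225 0.   ]]
punch [ 0.557 -0.006  0.044] [[ 0.567 -0.007  0.   ]]
clip [ 0.574 -0.135  0.001] [[ 0.575 -0.135  0.   ]]
bolt [ 0.563 -0.239  0.022] [[ 0.568 -0.244  0.   ]]
bar [0.458 0.298 0.07 ] [[0.469 0.315 0.   ]]
```

View pics/a.png

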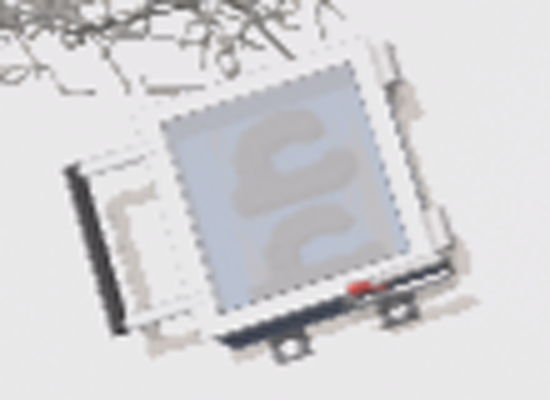

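View pics/b.png

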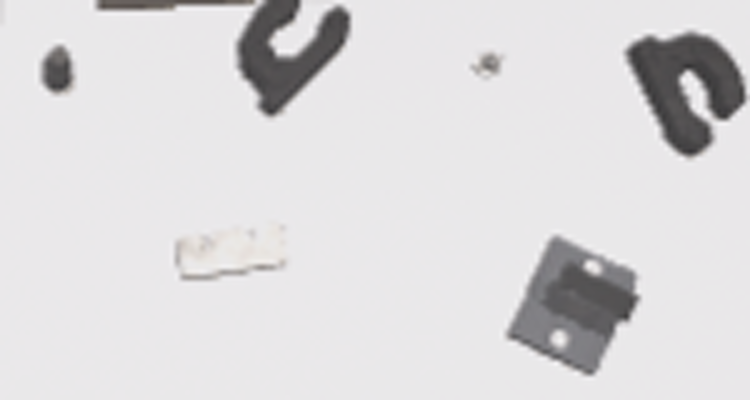

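Run:
```python
from h import *
c=load("top0"); p=c["p"].astype(int); W=cloud(c)
g=p.max(2)
def mask_roi(m,u0,u1,v0,v1):
    k=np.zeros_like(m); k[v0:v1,u0:u1]=m[v0:v1,u0:u1]; return k
def rect(m,z,name):
    n,l,s,_=cv2.connectedComponentsWithStats(m.astype(np.uint8)); i=1+s[1:,4].argmax(); v,u=np.where(l==i)
    # full-pixel corners for extents
    q=np.vstack([np.c_[u+a,v+b] for a in(-.5,.5) for b in(-.5,.5)])
    P=ray(c,q,z)[:,:2]; (cx,cy),(w,h),a=cv2.minAreaRect((P*1000).astype(np.float32))
    M=ray(c,np.c_[u,v],z)[:,:2]; C=np.cov(M.T); ev,V=np.linalg.eigh(C)
    print(name,len(u),"rect",np.round([cx,cy,w,h,a],1),"mean",(M.mean(0)*1000).round(1),"long ang",np.degrees(np.arctan2(V[1,1],V[0,1])).round(1),"medz",np.median(W[v,u,2]).round(4))
rect(mask_roi(W[...,2]>.006,303,340,212,240),.012,"gauge depth")
sat=(p.max(2)-p.min(2)); print(p[225,318:324].tolist(),p[205,321].tolist())
rect(mask_roi((p[...,0]<226),303,340,212,240),.012,"gauge col")
rect(mask_roi((W[...,2]>.05),370,420,215,255),.06,"head depth")
rect(mask_roi(g<85,370,420,215,255),.06,"head dark")
rect(mask_roi((g<135),370,420,215,255),.008,"foot")
rect(mask_roi(g<100,155,173,203,245),.0725,"bar dark")
rect(mask_roi((W[...,2]>.045)&(W[...,2]<.09),150,245,180,250),.07,"lid depth")
rect(mask_roi(g<120,280,295,180,197),.03,"punch")
```

```text
gauge depth 172 rect [464.1 -97.3  25.5  59.5   8. ] mean [463.8 -97.3] long ang 98.0 medz 0.0123
[[228, 231, 233], [230, 232, 233], [227, 230, 233], [225, 229, 233], [225, 229, 233], [222, 225, 231]] [233, 232, 233]
gauge col 112 rect [463.2 -97.1  28.1  61.6   8.9] mean [461.8 -92.4] long ang 86.7 medz 0.0111
head depth 99 rect [ 433.5 -277.4   43.7   18.7   62.2] mean [ 433.8 -277.5] long ang 63.4 medz 0.0605
head dark 14 rect [ 432.8 -285.5   24.7    9.2   42.9] mean [ 430.5 -286.6] long ang 49.8 medz 0.0608
foot 368 rect [ 431.2 -280.4   55.6   61.4   63.7] mean [ 432.3 -279. ] long ang 136.9 medz 0.0098
bar dark 95 rect [458.5 301.6  89.4  10.5  17.7] mean [458.5 301.6] long ang -161.9 medz 0.0711
lid depth 2727 rect [496.2 227.4 163.4 179.6  18. ] mean [488.4 214.5] long ang 107.0 medz 0.0701
punch 32 rect [559.1  -6.2  13.3  21.8  89.3] mean [558.   -6.1] long ang 179.1 medz 0.0306
```

```bash
python3 -m inch '[[-0.03,-0.03,0,7,0],[-0.055,-0.06,0,14,0],[-0.08,-0.09,0.01,21,0],[-0.105,-0.12,0.015,28,0],[-0.13,-0.15,0.02,35,0],[-0.16,-0.18,0.03,42,0],[-0.19,-0.21,0.04,49,0],[-0.22,-0.24,0.05,55,0],[-0.245,-0.27,0.06,55,0],[-0.27,-0.3,0.07,55,0],[-0.3,-0.33,0.08,55,0],[-0.325,-0.36,0.09,55,0],[-0.35,-0.39,0.1,55,0],[-0.38,-0.42,0.11,55,0],[-0.41,-0.45,0.12,55,0],[-0.435,-0.48,0.125,55,0],[-0.4577,-0.5008,0.125,55,0],[-0.4577,-0.5008,0.125,55,0],[-0.4577,-0.5008,0.125,55,0],[-0.4577,-0.5008,0.125,55,0]]'
python3 - <<'E'
from station import manip
from h import *
c=manip.get_calibration("wrist"); p,d=manip.read_camera("wrist"); np.savez("pics/w1.npz",p=p,d=d,**c); cv2.imwrite("pics/w1.png",p)
o=manip.get_obs(); print(o["tcp_pos"],o["tool_rot"],o["width"],o["ft_force"])
E
```

```text
time: 1.77
tcp_pos: [0.4635, -0.0966, 0.2794]
tool_rot: [-3.14, -0.001, 1.71]
ft_force: [-0.2, -0.5, -0.6]
width: 0.498
grasp_force: 0.0
[ 0.46332906 -0.09589997  0.27949075] [-3.13971311e+00 -1.45232467e-03  1.71139716e+00] 0.5040476136183276 [-0.18980166  0.24752178  0.11458796]
```

View pics/w1.png

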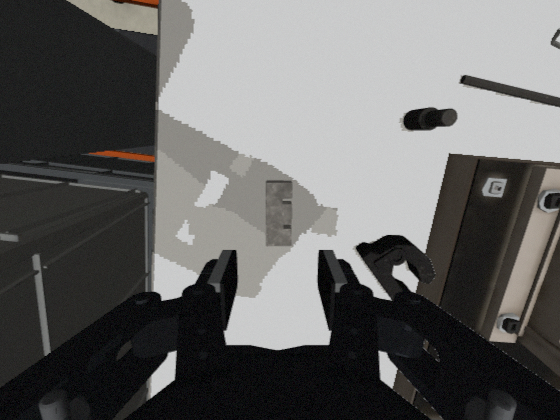

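The wrist view shows the gauge upright in the picture at about (279,213), sides at columns 266 and 292, midway between the pads (235 and 319) and square to them.

Run:
```python
from h import *
c=load("w1"); W=cloud(c); m=np.zeros((420,560),bool); m[165:260,250:310]=(W[165:260,250:310,2]>.006)
v,u=np.where(m); P=ray(c,np.c_[u,v],.012)[:,:2]*1000
print(len(u),cv2.minAreaRect(P.astype(np.float32)),P.mean(0),np.median(W[v,u,2]))
```

```text
1634 ((466.0783386230469, -95.74028015136719), (79.68560791015625, 42.340248107910156), 87.732421875) [463.79267981 -96.57229042] 0.010957599167752508
```

```bash
python3 -m inch '[[0,0,0.03,0,0],[0,0,0.06,0,0],[0,0,0.08,0,0],[0,0,0.095,0,0],[0,0,0.102,0,0],[0,0,0.105,0,0],[0,0,0.105,0,0],[0,0,0.105,0,-0.7],[0,0,0.105,0,-1],[0,0,0.105,0,-1],[0,0,0.105,0,-1],[0,0,0.105,0,-1],[0,0,0.105,0,-1],[0,0,0.105,0,-1]]' 40; python3 -c "
from station import manip
o=manip.get_obs();print(o['tcp_pos'],o['width'],o['grasp_force'],o['ft_force'])"
```

```text
time: 2.98
tcp_pos: [0.4645, -0.0968, 0.1758]
tool_rot: [3.14, 0.001, 1.711]
ft_force: [1.4, 3.4, 6.2]
width: 0.242
grasp_force: 40.0
[ 0.46446976 -0.09683452  0.17580382] 0.24237949139193452 40.040892362594604 [1.35856868 3.37911333 6.17456078]
```

```bash
python3 -m inch '[[0,0,-0.015,0,-1],[0,0,-0.045,0,-1],[0,0,-0.08,0,-1],[-0.01,-0.005,-0.11,5,-1],[-0.035,-0.011,-0.13,12,-1],[-0.07,-0.022,-0.135,19,-1],[-0.105,-0.033,-0.135,26,-1],[-0.14,-0.044,-0.135,32,-1],[-0.165,-0.052,-0.135,35,-1],[-0.1745,-0.0553,-0.135,35,-1],[-0.1745,-0.0553,-0.135,35,-1],[-0.1745,-0.0553,-0.135,35,-1],[-0.1745,-0.0553,-0.135,35,-1]]'
python3 - <<'E'
from station import manip
from h import *
c=manip.get_calibration("wrist"); p,d=manip.read_camera("wrist"); np.savez("pics/w2.npz",p=p,d=d,**c); cv2.imwrite("pics/w2.png",p)
o=manip.get_obs(); print(o["tcp_pos"],o["tool_rot"],o["width"],o["grasp_force"],o["ft_force"])
W=cloud(dict(c,d=d)); z=W[...,2]; P=W.reshape(-1,3)
near=np.hypot(W[...,0]-.4336,W[...,1]+.2775)<.045
for a,b in((.052,.068),(.004,.013)):
    m=near&(z>a)&(z<b)&(d>0); Q=W[m][:,:2]*1000; 
    if len(Q)>20: print(a,len(Q),cv2.minAreaRect(Q.astype(np.float32)),Q.mean(0),np.median(W[m][:,2]))
E
```

```text
time: 4.07
tcp_pos: [0.4335, -0.2758, 0.3094]
tool_rot: [-3.139, -0.001, 1.101]
ft_force: [-0.5, -0.3, -1.6]
width: 0.243
grasp_force: 39.6
[ 0.43361608 -0.2756285   0.30946911] [-3.13956907e+00 -9.73107475e-04  1.10190719e+00] 0.24530808637539775 39.576637744903564 [ 0.51026691  0.39640934 -1.41664005]
0.052 282 ((440.48486328125, -266.2540283203125), (11.263932228088379, 13.386964797973633), 63.198001861572266) [ 440.64394525 -265.85021373] 0.05892810232778606
0.004 1980 ((434.16790771484375, -279.22564697265625), (49.238948822021484, 60.00739288330078), 63.28359603881836) [ 438.20528379 -273.0552175 ] 0.0070472130589387325
```

View pics/w2.png

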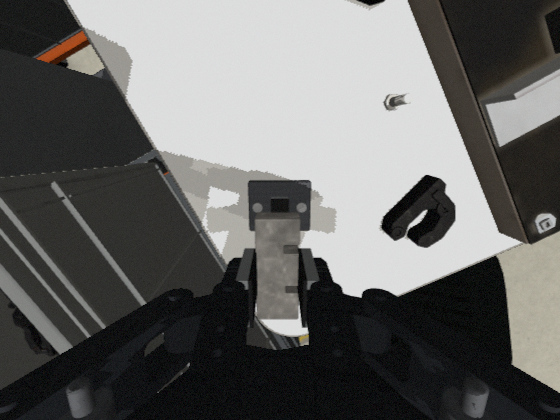

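The held gauge covers columns 256–299, rows 217–318. The rest's foot shows above it (248–311, rows 181–230), with the head's dark end at about (280,205). They are square to each other, so I'll compare both in this same view.

Run:
```python
from h import *
c=load("w2"); W=cloud(c); z=W[...,2]; m=np.zeros((420,560),bool); m[195:330,245:312]=True
m&=(z>.135)&(z<.16); e=np.array([np.cos(np.radians(63.2)),np.sin(np.radians(63.2))]); n=np.array([e[1],-e[0]])
zt=np.median(z[m]); print("top z",zt,m.sum())
g=c["p"].max(2); 
v,u=np.where(m&(g>70)); P=ray(c,np.c_[u,v],zt)[:,:2]*1000
tcp=np.array([433.6,-275.6])
for nm,d in(("e",e),("n",n)):
    s=(P-tcp)@d; print(nm,np.percentile(s,[0,1,50,99,100]).round(1))
for nm,q in(("head wrist",(434.0,-279.1)),("foot wrist",(434.2,-279.2)),("head top",(433.6,-277.5))): 
    q=np.array(q)-tcp; print(nm,q@e,q@n)
# nearest foot/head sides in wrist view
near=np.hypot(W[...,0]-.4336,W[...,1]+.2775)<.045
for a,b in((.052,.068),(.004,.013)):
    Q=W[near&(z>a)&(z<b)][:,:2]*1000-tcp
    print(np.percentile(Q@e,[1,99]).round(1),np.percentile(Q@n,[1,99]).round(1))
```

```text
top z 0.14458416435786176 5140
e [-28.8 -28.2   2.6  28.2  29.7]
n [-15.5 -10.3   0.2  11.2  17.1]
head wrist -2.943699348306677 1.9351057197938377
foot wrist -2.942782422013978 2.1587106375531806
head top -1.695913055059018 0.8566673273099082
[ 6. 17.] [-4.7  8.5]
[-26.   21.4] [-27.4  31.5]
```

```bash
python3 -m inch '[[-0.001,0.0014,0.02,0,-1],[-0.001,0.0014,0.045,0,-1],[-0.001,0.0014,0.062,0,-1],[-0.001,0.0014,0.067,0,-1],[-0.001,0.0014,0.067,0,-1],[-0.001,0.0014,0.067,0,-1],[-0.001,0.0014,0.067,0,-1],[-0.001,0.0014,0.067,0,-1]]'
python3 - <<'E'
from station import manip
from h import *
c=manip.get_calibration("wrist"); o=manip.get_obs(); p,d=manip.read_camera("wrist"); np.savez("pics/w3.npz",p=p,d=d,**c); cv2.imwrite("pics/w3.png",p)
print(o["tcp_pos"],o["tool_rot"],o["ft_force"])
W=cloud(dict(c,d=d)); z=W[...,2]; tcp=o["tcp_pos"][:2]*1000
e=np.array([np.cos(np.radians(63.2)),np.sin(np.radians(63.2))]); n=np.array([e[1],-e[0]])
near=(np.hypot(W[...,0]*1000-tcp[0],W[...,1]*1000-tcp[1])<45)&(d>0)
for a,b in((.075,.088),(.052,.066),(.004,.013)):
    m=near&(z>a)&(z<b); Q=W[m][:,:2]*1000-tcp
    print(a,m.sum(),np.percentile(Q@e,[0,2,98,100]).round(1),np.percentile(Q@n,[0,2,98,100]).round(1),np.median(z[m]).round(4))
E
```

```text
time: 4.78
tcp_pos: [0.435, -0.279, 0.2438]
tool_rot: [3.139, 0.001, 1.101]
ft_force: [-0.7, 0.1, -1.3]
width: 0.242
grasp_force: 39.5
[ 0.43503685 -0.27901292  0.24383322] [3.13932710e+00 7.45424816e-04 1.10054729e+00] [-0.68546349  0.07764376 -1.32544825]
0.075 4886 [-29.9 -27.5  26.7  27.4] [-22.7 -17.8  20.3  25.2] 0.079Traceback (most recent call last):
  File "<stdin>", line 10, in <module>
    return _quantile_unchecked(
        a, q, axis, out, overwrite_input, method, keepdims, weights)
    return _ureduce(a,
                    func=_quantile_ureduce_func,
    ...<5 lines>...
                    overwrite_input=overwrite_input,
                    method=method)
    r = func(a, **kwargs)
    result = _quantile(arr,
                       quantiles=q,
    ...<2 lines>...
                       out=out,
                       weights=wgt)
    slices_having_nans = np.isnan(arr[-1, ...])
                                  ~~~^^^^^^^^^
IndexError: index -1 is out of bounds for axis 0 with size 0
```

View pics/w3.png

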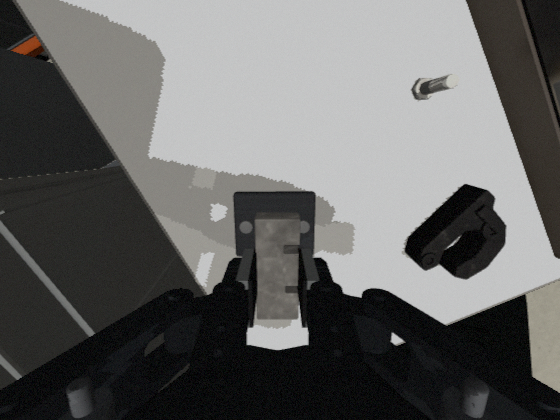

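The gauge (columns 256–299, rows 213–320) now hides the head. The foot's far edge shows at row 192 across columns 235–315, so its offset can be measured there.

Run:
```python
from h import *
c=load("w3"); W=cloud(c); z=W[...,2]; tcp=np.array([435.04,-279.01])
e=np.array([np.cos(1.103),np.sin(1.103)]); n=np.array([e[1],-e[0]])
g=c["p"].max(2); m=np.zeros((420,560),bool); m[185:235,225:325]=g[185:235,225:325]<95
k=m.copy(); k[:, 252:303]&=False
v,u=np.where(k); Q=ray(c,np.c_[u,v],.008)[:,:2]*1000-tcp
r=(v>198)&(v<225); print("foot col n",np.percentile((Q@n)[r],[1,99]).round(1),"e far",np.percentile(Q@e,[98,99.5]).round(1))
near=(np.hypot(W[...,0]*1000-tcp[0],W[...,1]*1000-tcp[1])<50)
Q=W[near&(z>.002)&(z<.02)][:,:2]*1000-tcp; print(len(Q),np.percentile(Q@e,[1,98,99.5]).round(1),np.percentile(Q@n,[1,99]).round(1))
m2=np.zeros_like(m); m2[205:322,250:305]=(g[205:322,250:305]>75)
print("gauge cols row265",np.where((z[265]>.07)&(z[265]<.09)&(g[265]>75))[0][[0,-1]])
for vv in(216,265,300):
    print(vv,[x.round(1) for x in [(ray(c,[(256,vv),(299,vv)],.079)[:,:2]*1000-tcp)@n,(ray(c,[(278,213),(278,319)],.079)[:,:2]*1000-tcp)@e]])
```

```text
foot col n [-30.4  28.3] e far [24.9 25.5]
3001 [-21.8  23.9  24.2] [-30.1  28.8]
gauge cols row265 [257 327]
216 [array([-8.9, 11.6]), array([ 29.6, -28.9])]
265 [array([-9.5, 12.1]), array([ 29.6, -28.9])]
300 [array([-9.9, 12.4]), array([ 29.6, -28.9])]
```

```bash
python3 -m inch '[[0,-0.0015,0.002,0,-1],[0,-0.0015,0.004,0,-1],[0,-0.0015,0.006,0,-1],[0,-0.0015,0.007,0,-1],[0,-0.0015,0.008,0,-1],[0,-0.0015,0.008,0,-1],[0,-0.0015,0.008,0,-1]]'
```

```text
time: 5.42
tcp_pos: [0.4331, -0.2782, 0.2358]
tool_rot: [3.141, 0.0, 1.1]
ft_force: [-1.6, 1.9, 8.8]
width: 0.243
grasp_force: 40.8
```

```bash
python3 -m inch '[[0,0,0,0,-0.4],[0,0,0,0,-0.2],[0,0,0,0,-0.1],[0,0,0,0,-0.1],[0,0,0,0,-0.1],[0,0,-0.005,0,-0.1],[0,0,-0.02,0,-0.1],[0,0,-0.05,0,-0.1],[0,0,-0.085,0,-0.1],[0,0,-0.12,0,-0.1],[0,0,-0.12,0,-0.1],[0,0,-0.12,0,-0.1],[0,0,-0.12,0,-0.1]]'
python3 - <<'E'
from station import manip
from h import *
e=np.array([np.cos(1.103),np.sin(1.103)]); n=np.array([e[1],-e[0]])
H=np.array([433.6,-277.5])
for nm in("wrist","top"):
    c=manip.get_calibration(nm); p,d=manip.read_camera(nm); np.savez(f"pics/{nm}4.npz",p=p,d=d,**c); cv2.imwrite(f"pics/{nm}4.png",p)
    W=cloud(dict(c,d=d)); z=W[...,2]; near=(np.hypot(W[...,0]*1000-H[0],W[...,1]*1000-H[1])<50)&(d>0)
    for a,b in((.064,.08),(.003,.013)):
        m=near&(z>a)&(z<b); Q=W[m][:,:2]*1000
        if len(Q)>20: print(nm,a,len(Q),cv2.minAreaRect(Q.astype(np.float32)),np.percentile((Q-H)@e,[1,50,99]).round(1),np.percentile((Q-H)@n,[1,50,99]).round(1),np.median(z[m]),z[m].std())
E
```

```text
time: 6.5
tcp_pos: [0.4329, -0.2779, 0.3547]
tool_rot: [-3.141, -0.0, 1.1]
ft_force: [-0.4, 0.4, -0.7]
width: 0.45
grasp_force: 0.0
wrist 0.064 1448 ((433.6943054199219, -279.4118347167969), (55.5750732421875, 21.993915557861328), 62.94520568847656) [-28.9  -0.4  25.9] [-9.9  0.9 11.7] 0.07099761611814326 0.0010489198614320467
wrist 0.003 1408 ((434.1197814941406, -279.3978271484375), (49.77488327026367, 59.917484283447266), 63.56180953979492) [-25.9   2.   22.9] [-28.3   5.5  30.9] 0.007013303110868982 0.0011870016476561867
```

View pics/wrist4.png

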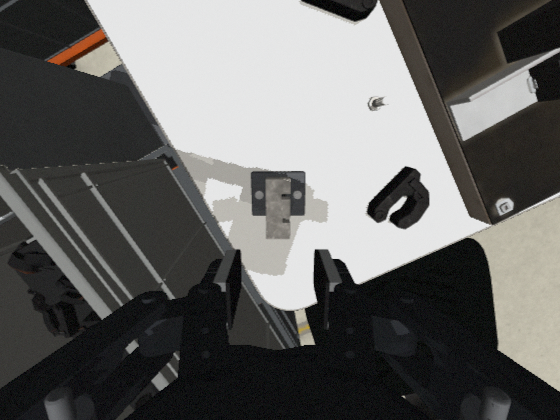

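The gauge lies flat on the rest, rows 178–238 at column 278. Its centre is within 0.5 mm of the foot's centre and its angle within 0.6°. Next is the lid bar.

```bash
python3 -m inch '[[0.015,-0.007,0,4,-0.35],[0.045,-0.02,0,10,-0.35],[0.08,-0.036,0,16,-0.35],[0.117,-0.053,0,22,-0.35],[0.154,-0.07,0,28,-0.35],[0.191,-0.087,0,34,-0.35],[0.228,-0.104,0,40,-0.35],[0.265,-0.12,0,45,-0.35],[0.302,-0.137,0,45,-0.35],[0.339,-0.154,0.01,45,-0.35],[0.376,-0.171,0.02,45,-0.35],[0.413,-0.188,0.03,45,-0.35],[0.45,-0.205,0.04,45,-0.35],[0.485,-0.22,0.05,45,-0.35],[0.513,-0.233,0.055,45,-0.35],[0.528,-0.24,0.055,45,-0.35],[0.528,-0.24,0.055,45,-0.35],[0.528,-0.24,0.055,45,-0.35],[0.528,-0.24,0.055,45,-0.35],[0.528,-0.24,0.055,45,-0.35]]'
python3 - <<'E'
from station import manip
from h import *
c=manip.get_calibration("wrist"); o=manip.get_obs(); p,d=manip.read_camera("wrist"); np.savez("pics/w5.npz",p=p,d=d,**c); cv2.imwrite("pics/w5.png",p)
print(o["tcp_pos"],o["tool_rot"],o["width"],o["joint_pos"].round(2))
E
```

```text
time: 8.27
tcp_pos: [0.4587, 0.2998, 0.2992]
tool_rot: [3.141, 0.002, 0.313]
ft_force: [-0.7, 0.0, 0.8]
width: 0.318
grasp_force: 0.0
[0.45872152 0.2998375  0.29923108] [3.14122234e+00 1.93049990e-03 3.13076797e-01] 0.31821412535543603 [ 0.38  0.57  1.72 -0.    0.85  1.63]
```

View pics/w5.png

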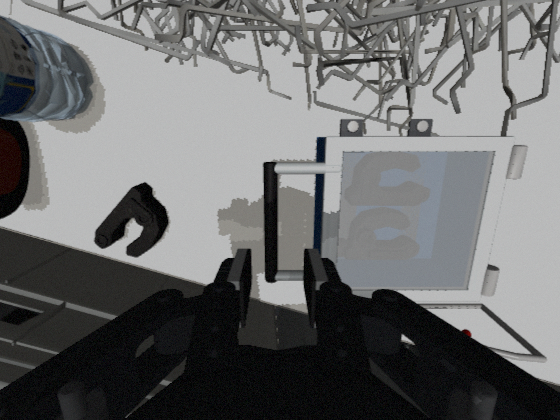

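The bar runs down the picture at columns 264–277, rows 162–282. The jaws' centre is at about column 276, and the lid edge is on the right. Bar and jaws are parallel.

Run:
```python
from h import *
c=load("w5"); g=c["p"].max(2); m=np.zeros((420,560),np.uint8); m[155:300,255:290]=g[155:300,255:290]<70
m[252:]=0
v,u=np.where(m); P=ray(c,np.c_[u,v],.0695)[:,:2]*1000
tcp=np.array([458.7,299.8]); a=.313; x=np.array([np.cos(a),np.sin(a)]); y=np.array([np.sin(a),-np.cos(a)])
Q=P-tcp; C=np.cov(Q.T); V=np.linalg.eigh(C)[1][:,1]
print("ang",np.degrees(np.arctan2(V[1],V[0])),"y",np.percentile(Q@y,[1,50,99]),"x",np.percentile(Q@x,[1,99]))
print([(ray(c,[(270,r)],.0695)[0,:2]*1000-tcp)@x for r in(162,282)])
W=cloud(c); print(np.median(W[170:245,270,2]), np.median(W[200:240,320:330,2]))
```

```text
ang -161.72747737104072 y [-7.73042213 -3.23220869  1.52901303] x [-17.41399536  46.78524539]
[np.float64(47.45234205583432), np.float64(-42.88314947882822)]
0.07109258818844526 0.06877358243265039
```

```bash
python3 -m inch '[[0.001,-0.001,0.02,0,-0.35],[0.001,-0.001,0.04,0,-0.35],[0.001,-0.001,0.058,0,-0.35],[0.001,-0.001,0.068,0,-0.35],[0.001,-0.001,0.0735,0,-0.35],[0.001,-0.001,0.0735,0,-0.35],[0.001,-0.001,0.0735,0,-0.35],[0.001,-0.001,0.0735,0,-0.7],[0.001,-0.001,0.0735,0,-1],[0.001,-0.001,0.0735,0,-1],[0.001,-0.001,0.0735,0,-1],[0.001,-0.001,0.0735,0,-1],[0.001,-0.001,0.0735,0,-1]]' 30
```

```text
time: 9.4
tcp_pos: [0.4592, 0.3042, 0.2273]
tool_rot: [-3.138, -0.003, 0.313]
ft_force: [-2.9, 8.9, -0.8]
width: 0.104
grasp_force: 29.9
```

```bash
python3 -m inch '[[0,-0.0015,-0.003,0,-1],[0,-0.001,-0.0116,0,-1],[0,0,-0.0231,0,-1],[0,0.002,-0.0345,0,-1],[0,0.005,-0.0458,0,-1],[0,0.0085,-0.0568,0,-1],[0,0.0129,-0.0675,0,-1],[0,0.0129,-0.0675,0,-1],[0,0.0129,-0.0675,0,-1]]'
```

```text
time: 10.15
tcp_pos: [0.4633, 0.291, 0.2961]
tool_rot: [-3.138, -0.004, 0.313]
ft_force: [-1.2, 8.3, 0.2]
width: 0.102
grasp_force: 29.4
```

```bash
python3 -m inch '[[0,0.004,-0.0104,0,-1],[0,0.0098,-0.0205,0,-1],[0,0.0163,-0.0301,0,-1],[0,0.0216,-0.037,0,-1],[0,0.0263,-0.0425,0,-1],[0,0.0302,-0.0468,0,-1],[0,0.0332,-0.0499,0,-1],[0,0.0332,-0.0499,0,-1],[0,0.0332,-0.0499,0,-1],[0,0.0332,-0.0499,0,-1],[0,0.0332,-0.0499,0,-1]]'
python3 - <<'E'
from station import manip
from h import *
for nm in("wrist","top","scene"):
    c=manip.get_calibration(nm); p,d=manip.read_camera(nm); np.savez(f"pics/{nm}6.npz",p=p,d=d,**c); cv2.imwrite(f"pics/{nm}6.png",p)
a=np.load("pics/scene6.npz")["p"][130:250,150:330]; b=np.load("pics/wrist6.npz")["p"]
A=cv2.resize(a,None,fx=3,fy=3,interpolation=cv2.INTER_CUBIC); B=cv2.resize(b,(320,240))
I=np.zeros((600,540,3),np.uint8); I[:360]=A; I[360:,:320]=B; cv2.imwrite("pics/m6.png",I)
o=manip.get_obs(); print(o["tcp_pos"],o["tool_rot"],o["ft_force"],o["grasp_force"],o["width"],o["joint_velocities"].round(3))
E
```

```text
time: 11.07
tcp_pos: [0.4734, 0.2599, 0.3461]
tool_rot: [-3.137, -0.004, 0.313]
ft_force: [-1.4, 8.9, 5.6]
width: 0.097
grasp_force: 29.4
[0.47342421 0.25994721 0.3460178 ] [-3.13694852 -0.00381138  0.31292238] [-1.53237931  8.25415906  4.48690473] 29.384127259254456 0.10065739509055203 [ 0.    -0.    -0.002 -0.    -0.    -0.   ]
```

View pics/m6.png

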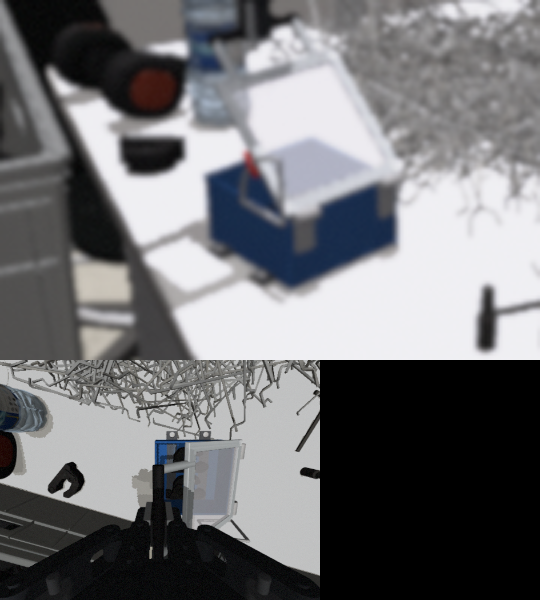

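The scene crop shows the lid standing open with its near edge by the red mark at about (250,163). The wrist view shows the bar still between the pads. I'll measure the lid's plane from the depth images.

Run:
```python
from h import *
a=np.radians(18.0); by=np.array([-np.sin(a),np.cos(a),0]); bx=np.array([np.cos(a),np.sin(a),0])
bar=np.array([.4592,.3042,.0675]); h=bar-.166*by
print("hinge",h.round(4))
for nm in("top6","scene6","wrist6"):
    c=load(nm); W=cloud(c); Q=W[c["d"]>.05]-h; s,y,z=Q@bx,Q@by,Q[:,2]
    r=np.hypot(y,z); t=np.degrees(np.arctan2(z,y))
    m=(abs(s)<.058)&(r>.04)&(r<.128)&(t>30)&(t<60)
    if m.sum()<50: print(nm,m.sum()); continue
    Y,Z,S=y[m],z[m],s[m]; k=np.ones(len(Y),bool)
    for _ in range(6):
        C=np.c_[Y,S,np.ones(len(Y))]; f=np.linalg.lstsq(C[k],Z[k],rcond=None)[0]; res=Z-C@f; k=abs(res)<max(.004,1.5*np.median(abs(res)))
    print(nm,m.sum(),k.sum(),"slope ang",np.degrees(np.arctan(f[0])),"cross",f[1],"off mm",f[2]*1000,"med polar",np.median(t[m][k]),"rms",res[k].std()*1000)
```

```text
hinge [0.5105 0.1463 0.0675]
top6 1247 1130 slope ang 43.839810350182994 cross -0.00333915953055004 off mm 4.055894097744956 med polar 45.88240883763889 rms 1.899674223183712
scene6 1283 1230 slope ang 43.96339485295682 cross -0.0019309204420143097 off mm 3.557760150762957 med polar 45.70855182871014 rms 1.8083250909747555
wrist6 10102 9816 slope ang 44.10305666878685 cross 0.0021455875587923483 off mm 2.5793522915260705 med polar 45.31024378239682 rms 0.8197277594561125
```

```bash
python3 -m inch '[[0,0.0005,-0.001,0,-1],[0,0.0005,-0.0019,0,-1],[0,0.0005,-0.0019,0,-1],[0,0.0005,-0.0019,0,-1],[0,0.0005,-0.0019,0,-1],[0,0.0005,-0.0019,0,-1]]'
python3 - <<'E'
from station import manip
from h import *
a=np.radians(18.0); by=np.array([-np.sin(a),np.cos(a),0]); bx=np.array([np.cos(a),np.sin(a),0])
h=np.array([.4592,.3042,.0675])-.166*by
for nm in("top","scene","wrist","wrist"):
    c=manip.get_calibration(nm); p,d=manip.read_camera(nm); W=cloud(dict(c,d=d)); Q=W[d>.05]-h; s,y,z=Q@bx,Q@by,Q[:,2]
    r=np.hypot(y,z); t=np.degrees(np.arctan2(z,y)); m=(abs(s)<.058)&(r>.04)&(r<.128)&(t>30)&(t<60)
    P=np.c_[s,y,z][m]; k=np.ones(len(P),bool)
    for _ in range(8):
        q=P[k].mean(0); n=np.linalg.svd(P[k]-q,full_matrices=False)[2][2]; res=(P-q)@n; k=abs(res)<.003
    print(nm,k.sum(),"ang",np.degrees(np.arctan(-n[1]/n[2])).round(2),"off",((-(q@n))/abs(n[2])*1000).round(1))
    if nm=="top":
        R=W[d>0][:,:]; H=np.array([.434,-.2785]); k=(np.hypot(*(R[:,:2]-H).T)<.05)&(R[:,2]>.064)&(R[:,2]<.09); print("gauge",cv2.minAreaRect((R[k][:,:2]*1000).astype(np.float32)),np.median(R[k][:,2]))
o=manip.get_obs(); print(o["time"],o["tcp_pos"],o["ft_force"],o["grasp_force"])
E
```

```text
time: 11.72
tcp_pos: [0.4738, 0.259, 0.3475]
tool_rot: [-3.138, -0.003, 0.313]
ft_force: [-0.6, 6.7, 1.7]
width: 0.101
grasp_force: 29.4
top 1119 ang 44.86 off -3.3
gauge ((433.5689697265625, -278.543701171875), (56.84425735473633, 23.64037322998047), 64.21365356445312) 0.0725913796270463
scene 1246 ang 44.66 off 3.6
wrist 9623 ang 44.78 off 2.6
wrist 9670 ang 44.75 off 2.6
11.9167 [0.47380957 0.25896071 0.34746374] [-0.54332935  5.83210317  1.9066649 ] 29.415332973003387
```

Three cameras put the lid at 44.7–44.9°, held still with a firm grip. The gauge is still on the rest, so I'm handing in.

```bash
python3 -c "
from station import manip
print(manip.sign_off())"
```

```text
the job is handed in; nothing more can be done
None
```

The gauge block lies flat on the rest, centred to about 0.5 mm and released; the lid is held still by its bar at about 44.8°, the punch, bolt and clip were not touched, and the job was handed in at about 12 s.

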